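# Damp check in front of the storage tiers

### The arm

A 6-joint arm with a two-finger parallel gripper is mounted at the origin on the work surface. World frame = base frame: x ahead of the robot, y to its left, z up, the work surface at z = 0. Lengths are in m, angles in rad, forces in N, time in s.
With the tool pointing down it reaches from about 0.3 to 0.825 m from the base axis. Payload 5.4 kg.
Tool frame: the origin (TCP) lies at the very end of the fingers, on their centre line; the grasp point (between the pads) lies 19 mm behind it; z points along the fingers, x is the direction in which the jaws open and shut, and the axes are right-handed (so a half turn about z gives the same grasp; the last joint's range is limited). The gripper opens to 92 mm and grips with 3 to 60 N. Pads are 20 mm wide; open, the fingers measure 128 mm over their backs; the gripper's body (75 mm by 189 mm) begins 69 mm behind the grasp point.
Start: joints at [0.992, 0.158, 1.597, -0, 1.386, -0.21], TCP at [0.207, 0.536, 0.189] pointing down, gripper open.
Joint ranges: [-2.91, 2.91], [-0.94, 2.29], [0.18, 2.7], [-1.29, 4.43], [0.17, 2.64], [-3, 3]. Speed limits (rad/s): [2.57, 2.57, 3.14, 3.14, 3.14, 3.14].

### API

Orientations are given as a rotation vector (axis times angle).
In Python, from workcell import bot gives the robot as it stands. Calls block until the motion is done:
- bot.goto(position, orientation): joint-space move of the TCP to a pose.
- bot.line_to(position, rot=None, max_speed=0.15): straight line of the TCP; rot=None keeps the orientation; max_speed is the mean speed in m/s.
- bot.set_joints(angles): joint-space move.
- bot.set_gripper(opening, newtons=None): opening from 0.0 (shut) to 1.0 (fully open); newtons is the grip in N (None keeps the last); returns when the fingers have stopped.
- bot.hold(seconds).
- bot.inverse_kinematics(position, orientation): joint angles nearest the present ones, or None.
- bot.read_camera(name): name is "scene" or "top"; returns a dict with "pixels" (384x512x3 uint8, blue, green, red), "fx", "fy", "cx", "cy" (pixels), "R" (3x3) and "t" (3): a world point X has camera coordinates R X + t. Camera axes: x right, y down, z forward; pixel columns grow to the right and rows downward; lengths in m; the calibration is good to about 2 mm. A picture is of the moment at which its call begins. There is no depth.
A pose or a line that the arm cannot do raises bot.MotionError and nothing moves.
- bot.job_done(): hands the job in, once; it reports no verdict.
Readings, each from a call of its own:
- bot.current_clock(): time.
- bot.current_joints(): joint angles.
- bot.current_joint_vel(): joint speeds.
- bot.current_effort(): joint torques, N m.
- bot.current_ee_pos(): TCP position.
- bot.current_tool_rot(): TCP orientation.
- bot.current_contact_force(): force on the tool from outside, world axes, zero at the start.
- bot.current_ft_torque(): the same for the moment, N m.
- bot.current_opening(): opening from 0.0 (shut) to 1.0 (fully open).
Only numpy, scipy, OpenCV 4.12 (cv2) and the standard library are available. Lean on these libraries where they do the work, as an engineer would, in place of code of your own. Each camera call takes 0.05 s, during which the arm holds its last target. There are 200 camera calls.

### The job

The open door of the pale blue storage tiers is in the way of the damp test pad on the ledge: push the door fully shut until it clicks onto its catch. Then take the two-pin damp meter from its dock, set one pin on each of the pad's two dots, and finish holding it there in the gripper, upright and pressed lightly so that its sprung foot is about half in. Never press hard on the pad, and leave the other things on the ledge where they are.

Things in the scene. Friction and masses are not known exactly. Their poses are not given: they have to be found in the camera images.
- tiers: pale blue plastic unit of three stacked storage tiers, fixed on the ledge; box 180 (x) x 240 (y) x 210 (z) mm, open at its front, which faces its own -x and is covered by the door when shut. Origin: centre of its underside, z up.
- door (a joint): hinge of the tiers' front door, rad: 0 fully shut (stop), grows as the free edge swings out to the unit's -x. Upright axis at the unit's +y edge. Stays where it is left. A sprung roller catch resists from about 0.11 rad, hardest near 0.08 rad (about 4 N pushed 170 mm from the hinge); below about 0.035 rad it pulls the door in to 0 and keeps it there.
- door_hinge (a point): point on the hinge axis, in the middle of the door's thickness, level with the door's top edge, 206 mm above the ledge; its axes turn with the door: its -y runs along the panel to the free edge, its -x is the normal of the outer face (the side to push on)
- door_edge (a point): top corner of the door's outer face at its free edge, 206 mm above the ledge. The door is a flat pale blue panel, 230 mm from hinge to free edge, 12 mm thick, lower edge 6 mm and top edge 206 mm above the ledge; no handle stands out.
- pad: flat white plastic test pad stuck fast on the ledge in front of the tiers, within the door's swing; 80 (x) x 44 (y) x 4 (z) mm, with two dark round dots of 16 mm diameter on its top, 28 mm apart along its x. Origin: centre of its underside.
- dot_a (a point): centre of the dot at +14 mm along the pad's x, on the pad's top (4 mm above the ledge)
- dot_b (a point): centre of the dot at -14 mm along the pad's x, on the pad's top
- dock: grey dock fixed on the ledge that the meter stands in, 66 (x) x 50 (y) x 60 (z) mm on an 86 x 70 mm base; pocket 50 x 32 mm, open at the top, in which the housing sits on a step 40 mm above the ledge, the foot hanging free below. Origin: centre of its underside; meter axes match the dock's at the start.
- meter: black hand-held damp meter, loose, standing upright in the dock, about 170 g. Housing 46 (x) x 28 (y) x 120 (z) mm: grip it across the 28 mm. Origin: centre of the housing's underside, z up along the housing. A sprung foot with two steel pins, side by side along the meter's x, sticks out below: pin ends 30 mm under the origin when the foot is out. Either pin may go on either dot.
- foot (a joint): how far the meter's sprung foot is pushed into the housing, m: 0 out, stop at 0.014; the spring gives 0.5 N per mm (3.5 N at half)
- pin_a (a point): end of the pin at +14 mm along the meter's x; moves with the foot
- pin_b (a point): end of the pin at -14 mm along the meter's x; moves with the foot
- jar: empty glass jar with metal twist lid, diameter 76, height 100 mm, bystander; origin: centre of its underside
- cup: white plastic measuring cup, rim diameter 72, height 70 mm, bystander; origin: centre of its underside
- peg_tray: pink tray of wooden clothes pegs, 120 x 160 x 45 mm, bystander; origin: centre of its underside
- detergent: white detergent bottle, diameter 80, height 220 mm, bystander; origin: centre of its underside
- brush: brush with wooden handle and grey head, 200 mm long, lying near the window latch, bystander; origin: on its underside near the middle
- pot: terracotta pot, rim diameter 100 and height 85 mm, with a small plant, bystander; origin: centre of its underside

How it is judged:
By the outcome, as a careful person would: the job done as asked, in the order asked, and still so for the second after the job is handed in, while the arm keeps its last pose, push and grip.
It also fails if it takes over 58 s, if anything falls off the work surface, if the arm or the gripper's body presses on something with over 40 N, if the wrist force passes 120 N, or if a joint passes its speed limit or range.

## Working session

There is one attempt and no reset: what is moved stays moved. The work goes in short steps, each a Python script; the robot and the scene stay as the last script left them, time stands still between calls to the robot, and variables do not carry over. Pictures are saved under pics/ and viewed, about 8 in all and at most 12, crops included, and the job is handed in when it is done.

```bash
ls; mkdir -p pics; python3 - <<'E'
from workcell import bot
import cv2, numpy as np
for n in("scene","top"):
    c=bot.read_camera(n); p=np.array(c["pixels"]); cv2.imwrite(f"pics/{n}0.png",p)
    R=np.array(c["R"]);t=np.array(c["t"]); print(n,c["fx"],c["fy"],c["cx"],c["cy"],"campos",-R.T@t,R.round(3).tolist())
    cv2.imwrite(f"pics/{n}0b.png",cv2.resize(p,None,fx=1.56,fy=1.56,interpolation=cv2.INTER_CUBIC))
print(bot.current_clock(),bot.current_tool_rot(),bot.current_opening())
E
```

```text
pics
scene 372.66573945458146 372.66573945458146 249.1495763441311 196.5923992154505 campos [0.93611576 0.45858392 1.12931534] [[-0.81, 0.587, 0.003], [0.511, 0.708, -0.487], [-0.288, -0.392, -0.874]]
top 352.87923502333626 352.87923502333626 257.6516366556707 190.06639730696335 campos [0.51112915 0.02139633 1.02779818] [[0.011, -0.999, -0.033], [-0.993, -0.008, -0.114], [0.114, 0.034, -0.993]]
0.1 [ 2.59059680e+00  1.77608532e+00 -2.47293963e-03] 0.9966763767754456
```

View pics/scene0b.png

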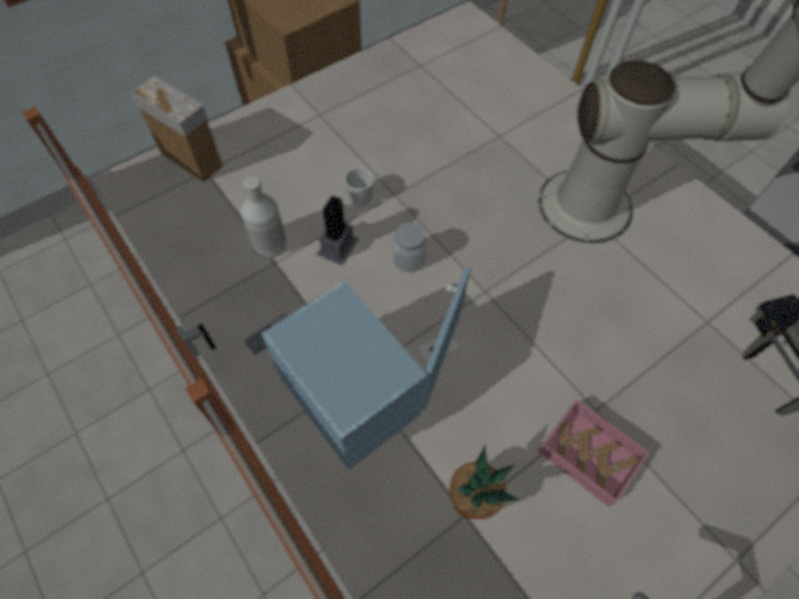

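View pics/top0b.png

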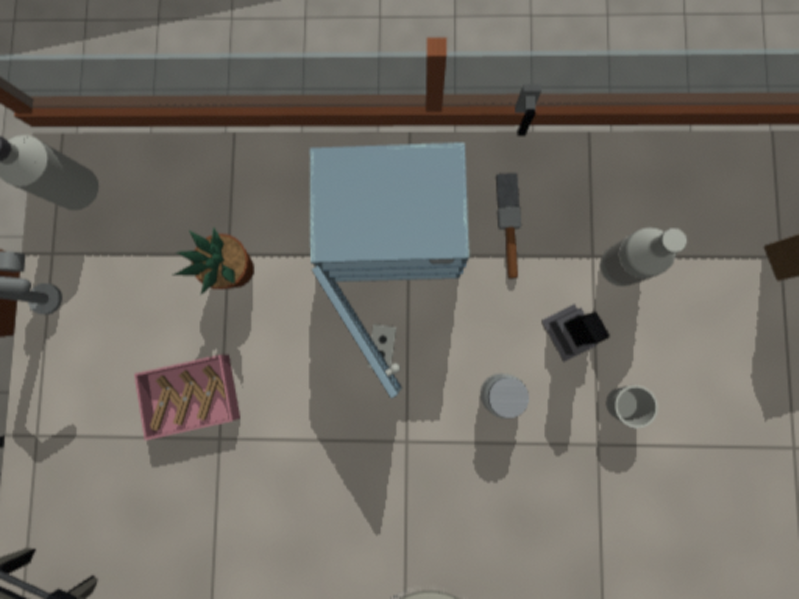

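The scene view shows the tiers around (350,370), the open door with its edge near (465,270), and the meter and dock at (335,230). The top view has the hinge near (318,265), the free edge near (397,393), the pad near (383,345), a small white blob at (393,369), the dock near (575,330), the jar at (507,396) and the cup at (635,405). Next I'll zoom in on the door, pad and dock.

```bash
cat > h.py <<'E'
from workcell import bot
import cv2, numpy as np
from scipy.spatial.transform import Rotation as Ro
def cam(n):
    c=bot.read_camera(n); c["pixels"]=np.array(c["pixels"]); c["R"]=np.array(c["R"]); c["t"]=np.array(c["t"]); return c
def ray(c,u,v,z):
    o=-c["R"].T@c["t"]; d=c["R"].T@np.array([(u-c["cx"])/c["fx"],(v-c["cy"])/c["fy"],1]); return o+d*(z-o[2])/d[2]
def proj(c,X):
    p=c["R"]@np.asarray(X)+c["t"]; return np.array([c["fx"]*p[0]/p[2]+c["cx"],c["fy"]*p[1]/p[2]+c["cy"]])
def rotz(yaw):  # tool pointing down, tool x at angle yaw in world
    c,s=np.cos(yaw),np.sin(yaw)
    return Ro.from_matrix(np.array([[c,s,0],[s,-c,0],[0,0,-1]]))
E
python3 - <<'E'
from h import *
t=cam("top"); s=cam("scene")
cr=lambda p,x0,y0,w,h,k:cv2.resize(p[y0:y0+h,x0:x0+w],None,fx=k,fy=k,interpolation=cv2.INTER_CUBIC)
A=np.hstack([cr(t["pixels"],195,160,75,100,4.),cr(t["pixels"],335,180,100,100,4.)])   # 300+400 wide
cv2.imwrite("pics/z1.png",A)
for n,u,v,z in[("hinge",318,265,.206),("edge",397,393,.206),("dotB",383,340,.004),("blob",393,369,.004),("tier fr-l",313,262,.21),("tier fr-r",468,258,.21),("tier b-l",310,149,.21),("tier b-r",465,144,.21),("jar",507,393,.1),("cup",636,405,.07)]:
    print(n,ray(t,u/1.5625,v/1.5625,z).round(4))
E
```

```text
hinge [0.6531 0.1784 0.206 ]
edge [0.4629 0.0559 0.206 ]
dotB [0.5477 0.0916 0.004 ]
blob [0.4946 0.0723 0.004 ]
tier fr-l [0.657  0.1853 0.21  ]
tier fr-r [ 0.6644 -0.0484  0.21  ]
tier b-l [0.8345 0.1953 0.21  ]
tier b-r [ 0.8421 -0.0442  0.21  ]
jar [ 0.4591 -0.1215  0.1   ]
cup [ 0.4402 -0.3424  0.07  ]
```

View pics/z1.png

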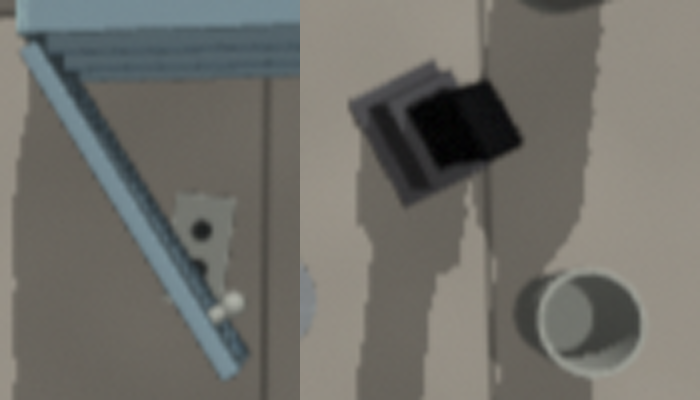

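```bash
cat >> h.py <<'E'
H=np.array([.651,.179]); UY=np.deg2rad(-88.2)   # hinge, direction of shut door (hinge->free edge)
def doorpose(th,r=.17,c=.016,z=.14):
    a=UY-th; al=np.array([np.cos(a),np.sin(a)]); n=np.array([al[1],-al[0]])   # outer normal
    return np.r_[H+al*r+n*c,z], rotz(a+np.pi).as_rotvec()
E
python3 - <<'E'
from h import *
print(doorpose(1.03),doorpose(0))
bot.set_gripper(0.0,20)
p,r=doorpose(1.03,c=.05,z=.3); print(bot.inverse_kinematics(p,r)); bot.goto(p,r)
for th in(1.03,.5,0.): print(th,bot.inverse_kinematics(*doorpose(th)))
p,r=doorpose(1.03,c=.05); bot.line_to(p,r,.2)
print(bot.current_clock(),bot.current_contact_force())
for th in(1.0,.8,.6,.4,.25):
    p,r=doorpose(th); bot.line_to(p,r,.2); print(th,bot.current_clock(),np.round(bot.current_contact_force(),2))
t=cam("top"); cv2.imwrite("pics/t2.png",cv2.resize(t["pixels"][80:300,150:440],None,fx=2.5,fy=2.5,interpolation=cv2.INTER_CUBIC))
E
```

```text
(array([0.49941624, 0.10039743, 0.14      ]), array([3.01388713, 0.88661647, 0.        ])) (array([0.64034772, 0.00858131, 0.14      ]), array([2.18627453, 2.2560603 , 0.        ]))
[ 1.88336080e-02 -9.56630282e-02  1.63978599e+00 -4.44089210e-16
  1.59746969e+00 -5.53378645e-01]
1.03 [-3.92153319e-02  3.07421061e-02  1.83269725e+00 -4.44089210e-16
  1.27815330e+00 -6.11427585e-01]
0.5 [-1.53756827e-01  1.63626368e-01  1.68955035e+00 -4.44089210e-16
  1.28841594e+00 -1.25596908e+00]
0.0 [-0.17493642  0.36183596  1.45079911  0.          1.32895759 -1.77714867]
4.325 [-0.16146172 -0.19875807  0.08685631]
1.0 4.6667 [0.15 0.75 0.16]
0.8 5.0167 [-0.47  0.07  0.85]
0.6 5.3667 [-0.34 -0.11 -1.48]
0.4 5.7167 [-0.11  0.96 -0.1 ]
0.25 6.0167 [ 1.04 -0.09 -0.7 ]
```

View pics/t2.png

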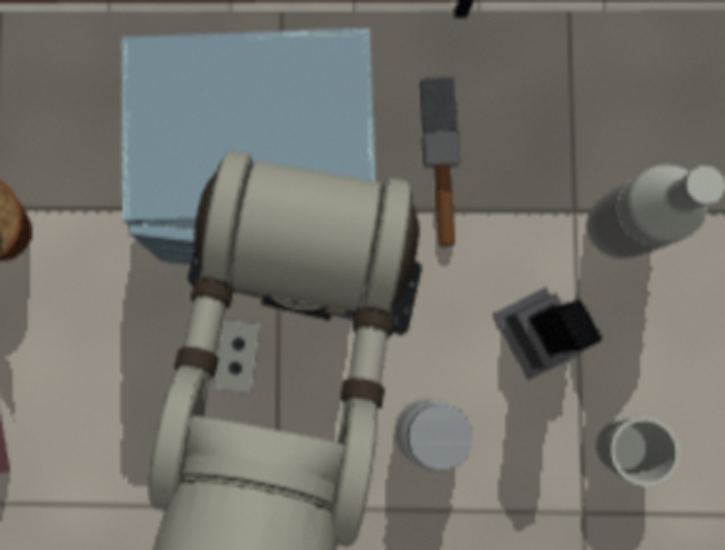

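The door is following the fingers, and it is now nearly closed. The pad is in clear view, with its dots at (238,344) and (235,368) in this crop. I'll keep pushing in small steps and read the force at each one.

```bash
python3 - <<'E'
from h import *
n=lambda: float(np.dot(np.array(bot.current_contact_force())[:2],[-1,0]))
for th in list(np.arange(.18,-.081,-.02)):
    p,r=doorpose(th); bot.line_to(p,r,.06); bot.hold(.1); f=n(); print(round(th,3),round(bot.current_clock(),2),round(f,2),np.round(bot.current_ee_pos()[0],4))
    if f>14: break
E
```

```text
0.18 6.52 -0.44 0.6093
0.16 6.87 -0.58 0.6131
0.14 7.22 -0.26 0.6166
0.12 7.57 -0.92 0.62
0.1 7.92 0.19 0.6233
0.08 8.27 1.33 0.6266
0.06 8.62 0.24 0.6305
0.04 8.97 -0.67 0.6338
0.02 9.32 -0.66 0.637
0.0 9.67 0.56 0.6402
-0.02 10.02 15.0 0.6401
```

```bash
python3 - <<'E'
from h import *
p,r=doorpose(.35,c=.05); bot.line_to(p[:3]+[0,0,.0],None,.2)
q=bot.current_ee_pos(); bot.line_to([q[0]-.05,q[1],.33],None,.25)
print(bot.current_clock())
t=cam("top"); s=cam("scene")
for n,z,pts in[("base",.005,[(347.5,205.5),(368.75,195.5),(361.75,231.75)]),("mtop",.16,[(381.25,200),(390.5,215.5)]),("dots",.004,[(150+238/2.5,80+344/2.5),(150+235/2.5,80+368/2.5)]),("deterg base",0.0,[(150+625/2.5,80+235/2.5)])]:
    P=np.array([ray(t,u,v,z)[:2] for u,v in pts]); print(n,P.round(4).tolist(), "lens",np.linalg.norm(np.diff(P,axis=0),axis=1).round(4),"ang",np.degrees(np.arctan2(*np.diff(P,axis=0)[:,::-1].T)).round(1),"mid",P[[-2,-1]].mean(0) if len(P)>1 else "")
# black mask blobs
p0=cv2.imread("pics/top0.png"); p1=cv2.imread("pics/scene0.png")
for c,p,roi in((t,p0,(340,190,60,50)),(s,p1,(195,115,40,60))):
    x,y,w,h=roi; m=(p[y:y+h,x:x+w].max(2)<38).astype(np.uint8)
    cs,_=cv2.findContours(m,0,2); k=max(cs,key=cv2.contourArea)+[x,y]
    print(cv2.contourArea(k),cv2.approxPolyDP(k,2,True)[:,0].tolist())
# dots
x,y,w,h=235,210,25,25
A=cv2.resize(s["pixels"][130:270,160:330],None,fx=2.8,fy=2.8,interpolation=cv2.INTER_CUBIC)
B=cv2.resize(t["pixels"][130:242,190:290],None,fx=3.0,fy=3.5,interpolation=cv2.INTER_CUBIC)
cv2.imwrite("pics/z3.png",np.hstack([A,B[:392]]))
E
```

```text
11.5833
base [[0.5855, -0.2034], [0.6149, -0.2647], [0.5108, -0.2424]] lens [0.068  0.1064] ang [-64.4 167.9] mid [ 0.56284508 -0.25352028]
mtop [[0.5884, -0.2513], [0.5508, -0.2724]] lens [0.0431] ang [-150.6] mid [ 0.5695915  -0.26182982]
dots [[0.5477, 0.0913], [0.52, 0.0944]] lens [0.0279] ang [173.7] mid [0.53387296 0.09286335]
deterg base [[0.679, -0.3576]] lens [] ang [] mid 
374.0 [[381, 200], [362, 207], [370, 222], [389, 215]]
244.5 [[213, 127], [208, 134], [209, 150], [216, 153], [221, 144], [218, 130]]
```

View pics/z3.png

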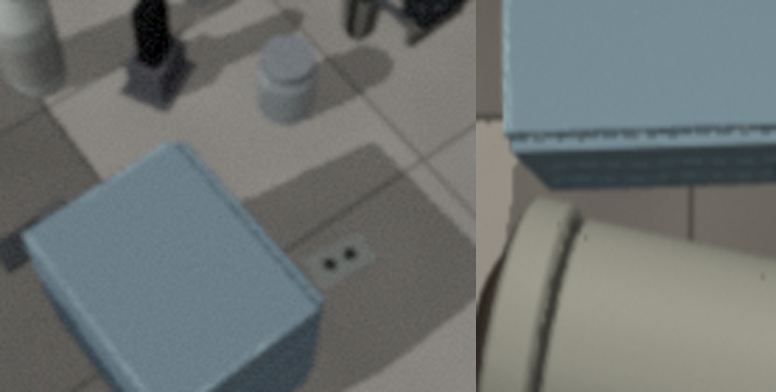

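The door is flush along the whole front. The dots sit at about (330,264) and (349,254) in the left crop. Next I'll check the meter pose by projecting it into both views, then go above it and grasp.

```bash
cat >> h.py <<'E'
MC=np.array([.5627,-.2508]); MY=np.deg2rad(28.8)
PC=np.array([.5339,.0929]); PY=np.deg2rad(-6.3)
E
python3 - <<'E'
from h import *
t=cam("top"); s=cam("scene")
e=np.array([np.cos(MY),np.sin(MY)]); f=np.array([-e[1],e[0]])
for c in(t,s): print([proj(c,np.r_[MC+a*.023*e+b*.014*f,.16]).round(1).tolist() for a,b in((1,-1),(1,1),(-1,1),(-1,-1))])
print("dots scene",[ray(s,160+u/2.8,130+v/2.8,.004)[:2].round(4) for u,v in((330,264),(349,254))])
bot.set_gripper(1.0,30)
r=rotz(MY+np.pi/2).as_rotvec()
bot.goto([*MC,.27],r); print(bot.current_clock(),bot.current_joints())
s=cam("scene"); t=cam("top")
A=cv2.resize(s["pixels"][90:200,160:300],None,fx=2.8,fy=2.8,interpolation=cv2.INTER_CUBIC)
B=cv2.resize(t["pixels"][160:270,310:440],None,fx=2.8,fy=2.8,interpolation=cv2.INTER_CUBIC)
cv2.imwrite("pics/z4.png",np.hstack([A,B]))
E
```

```text
[[381.5, 199.5], [371.5, 204.9], [381.2, 221.6], [391.2, 216.1]]
[[206.6, 133.1], [214.2, 136.0], [220.7, 126.1], [213.2, 123.3]]
dots scene [array([0.5495, 0.0942]), array([0.523 , 0.0971])]
14.3 [-6.14017403e-01  2.24124736e-01  1.36172548e+00  4.26928354e-04
  1.55537249e+00 -2.68781189e+00]
```

View pics/z4.png

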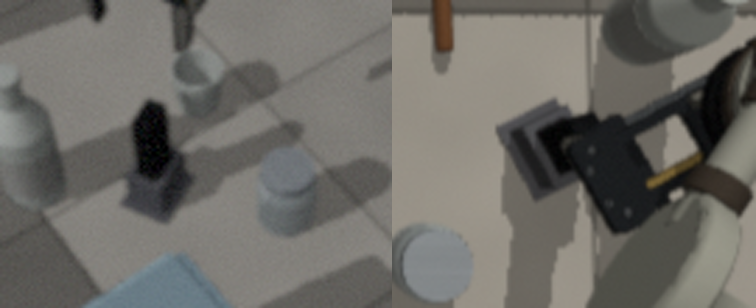

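```bash
python3 - <<'E'
from h import *
print(bot.current_ee_pos(),bot.current_opening(),np.array(MC))
s=cam("scene"); R=Ro.from_rotvec(bot.current_tool_rot()).as_matrix(); p=np.array(bot.current_ee_pos())
print([((proj(s,p+R@[a,0,0])-[160,90])*2.8).round(0) for a in(-.046,.046,-.064,.064)])
bot.line_to([*MC,.10],None,.2); print(bot.current_clock(),np.round(bot.current_contact_force(),2))
bot.set_gripper(0.0,30); print(bot.current_opening()*92,np.round(bot.current_contact_force(),2),np.round(bot.current_ft_torque(),2))
bot.line_to([*MC,.13],None,.08); print(bot.current_opening()*92,np.round(bot.current_contact_force(),2))
bot.line_to([*MC,.27],None,.2); bot.hold(.3)
print(bot.current_clock(),bot.current_opening()*92,np.round(bot.current_contact_force(),2),np.round(bot.current_ft_torque(),3))
E
```

```text
[ 0.56317541 -0.24962903  0.27078182] 0.9979276447560828 [ 0.5627 -0.2508]
[array([105.,  33.]), array([180.,  60.]), array([91., 27.]), array([195.,  66.])]
15.45 [-0.68  0.56  0.19]
27.973665112696775 [ 0.52 -1.2  -0.27] [-0.2   0.   -0.01]
27.91490371905058 [ 0.08  0.66 -2.64]
18.1083 27.72574777856504 [-0.14 -1.02 -1.76] [0.059 0.042 0.022]
```

```bash
python3 - <<'E'
from h import *
C=np.array([.535,.0942]); r=rotz(PY+np.pi/2).as_rotvec()
bot.goto([*C,.27],r); bot.line_to([*C,.125],None,.15)
print(bot.current_clock(),bot.current_ee_pos(),np.round(bot.current_contact_force(),2))
s=cam("scene"); t=cam("top"); cv2.imwrite("pics/s5.png",s["pixels"]);cv2.imwrite("pics/t5.png",t["pixels"])
A=cv2.resize(s["pixels"][165:250,240:330],None,fx=5,fy=5,interpolation=cv2.INTER_CUBIC)
B=cv2.resize(t["pixels"][180:250,210:280],None,fx=4.9,fy=6.07,interpolation=cv2.INTER_CUBIC)
cv2.imwrite("pics/z5.png",np.hstack([A,B[:425]]))
e=np.array([np.cos(PY),np.sin(PY)]); f=np.array([-e[1],e[0]])
pj=lambda X:((proj(s,X)-[240,165])*5).round(0).tolist()
print("pins pred",[pj(np.r_[C+a*e,.035]) for a in(.014,-.014)],"dots",[pj(np.r_[C+a*e,.004]) for a in(.014,-.014)])
print("housing bottom",[pj(np.r_[C+a*.023*e+b*.014*f,.065]) for a,b in((1,-1),(1,1),(-1,1),(-1,-1))])
print("housing top",[pj(np.r_[C+a*.023*e+b*.014*f,.185]) for a,b in((1,-1),(1,1),(-1,1),(-1,-1))])
E
```

```text
20.525 [0.53591993 0.0940997  0.12612828] [ 0.21  1.06 -2.21]
pins pred [[192.0, 274.0], [228.0, 255.0]] dots [[189.0, 294.0], [224.0, 276.0]]
housing bottom [[172.0, 243.0], [195.0, 277.0], [256.0, 245.0], [233.0, 211.0]]
housing top [[185.0, 151.0], [210.0, 188.0], [277.0, 153.0], [251.0, 117.0]]
```

View pics/z5.png

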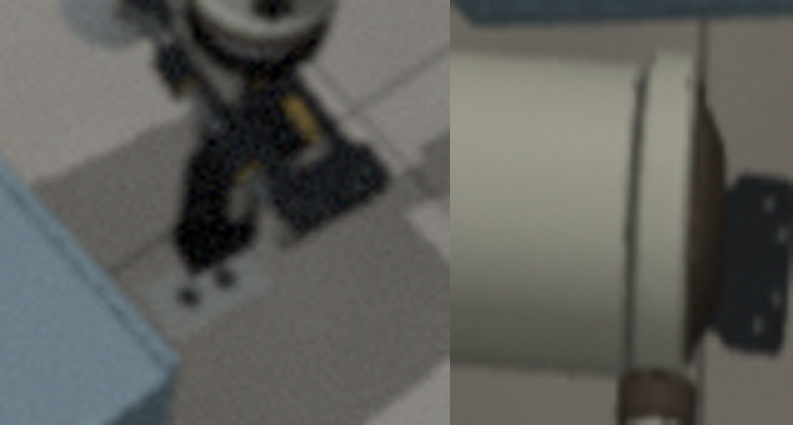

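The dots show at (188,295) and (226,277), as predicted. The underside of the housing appears a few mm off from prediction, so I'll go lower and look again with averaged, brightened frames.

```bash
python3 - <<'E'
from h import *
C=np.array(bot.current_ee_pos())[:2]; bot.line_to([.535,.0942,.103],None,.1); bot.hold(.2)
P=np.array(bot.current_ee_pos()); print(bot.current_clock(),P,np.round(bot.current_contact_force(),2)); C=P[:2]
fr=[cam("scene") for _ in range(8)]; s=fr[0]; im=np.mean([f["pixels"].astype(float) for f in fr],0)
np.save("pics/avg6.npy",im)
g=(255*np.clip(im/140,0,1)**.5).astype(np.uint8)
x0,y0,k=265,190,12
A=cv2.resize(g[y0:y0+45,x0:x0+60],None,fx=k,fy=k,interpolation=cv2.INTER_CUBIC)
cv2.imwrite("pics/z6.png",A)
e=np.array([np.cos(PY),np.sin(PY)]); f=np.array([-e[1],e[0]])
pj=lambda X:((proj(s,X)+.5-[x0,y0])*k).round(0).tolist()
z=P[2]
print("pins pred",[pj(np.r_[C+a*e,z-.09]) for a in(.014,-.014)],"dots",[pj(np.r_[C+a*e,.004]) for a in(.014,-.014)])
print("housing bottom",[pj(np.r_[C+a*.023*e+b*.014*f,z-.06]) for a,b in((1,-1),(1,1),(-1,1),(-1,-1))])
E
```

```text
21.1917 [0.5355433  0.09419648 0.1037232 ] [ 0.46  0.5  -1.43]
pins pred [[159.0, 398.0], [246.0, 353.0]] dots [[157.0, 413.0], [243.0, 368.0]]
housing bottom [[112.0, 325.0], [166.0, 407.0], [311.0, 331.0], [256.0, 250.0]]
```

View pics/z6.png

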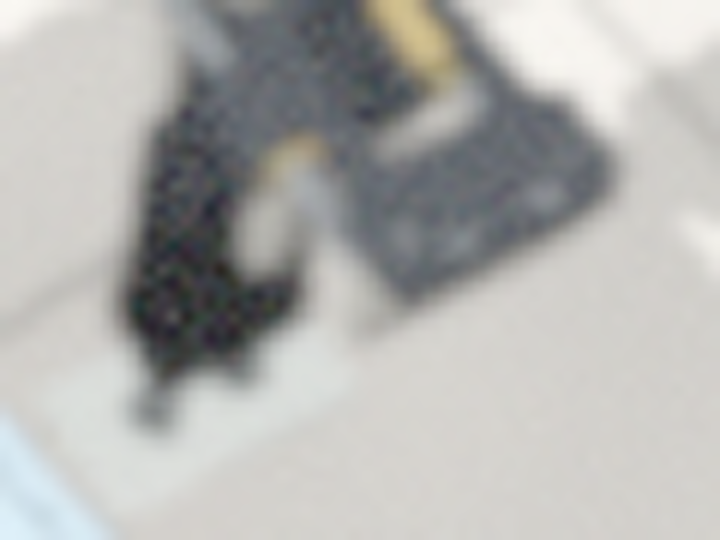

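```bash
python3 - <<'E'
from h import *
from scipy import ndimage as nd
t=cam("top"); s=cam("scene")
def cents(p,x,y,w,h):
    g=cv2.cvtColor(p,cv2.COLOR_BGR2GRAY)[y:y+h,x:x+w].astype(float); m=g<.55*np.median(g); l,n=nd.label(m)
    return [(np.array([x,y])+nd.center_of_mass(m,l,i)[::-1],int((l==i).sum())) for i in range(1,n+1) if (l==i).sum()>30]
for im,box,c,o,k in(("t2",(222,328,30,55),t,(150,80),(2.5,2.5)),("z3",(312,240,55,40),s,(160,130),(2.8,2.8))):
    D=[]
    for q,a in cents(cv2.imread(f"pics/{im}.png"),*box):
        u=(q+.5)/k-.5+o; D.append(ray(c,*u,.004)[:2]); print(im,q.round(1),a,D[-1].round(4))
    print("mid",np.mean(D,0).round(4))
# meter edges in averaged scene image: subpixel 50% crossings along columns
g=np.load("pics/avg6.npy").mean(2); P=np.array(bot.current_ee_pos())
e=np.array([np.cos(PY),np.sin(PY)]); f=np.array([-e[1],e[0]]); Q=lambda a,b,z:proj(s,np.r_[P[:2]+a*e+b*f,z])
def prof(a0,b0,z,d): # signed offset (mm) along direction d (3-vec, m) of half-level crossing
    X0=np.r_[P[:2]+a0*e+b0*f,z]; ks=np.arange(-12,12.1,.5)
    v=[nd.map_coordinates(g,[[q[1]],[q[0]]],order=1)[0] for q in(proj(s,X0+d*k/1000) for k in ks)]
    v=np.array(v); h=(v.min()+v.max())/2; i=np.where((v[:-1]<h)&(v[1:]>=h))[0]; return [round(float(ks[j]),1) for j in i],v.min().round(),v.max().round()
z=P[2]-.06
for b in(-.008,0,.006): print("+x face bottom edge, offset along e",b,prof(.023,b,z,np.r_[e,0]))
for zz in(.02,.035,.05): print("corner(+e,-f) side edge, along e, dz",zz,prof(.023,-.014,z+zz,np.r_[e,0]))
for a in(-.019,0,.019): print("+y face bottom edge, offset along f",a,prof(a,.014,z,np.r_[f,0]))
E
```

```text
t2 [238.1 343.7] 97 [0.5489 0.0921]
t2 [234.9 367.8] 96 [0.5212 0.0953]
mid [0.535  0.0937]
z3 [349.4 253.6] 47 [0.5224 0.0954]
z3 [329.5 263.9] 46 [0.55   0.0921]
mid [0.5362 0.0938]
+x face bottom edge, offset along e -0.008 ([-1.5], np.float64(4.0), np.float64(97.0))
+x face bottom edge, offset along e 0 ([-0.5], np.float64(7.0), np.float64(103.0))
+x face bottom edge, offset along e 0.006 ([2.0], np.float64(13.0), np.float64(97.0))
corner(+e,-f) side edge, along e, dz 0.02 ([0.5], np.float64(7.0), np.float64(90.0))
corner(+e,-f) side edge, along e, dz 0.035 ([-1.0], np.float64(8.0), np.float64(80.0))
corner(+e,-f) side edge, along e, dz 0.05 ([-2.0], np.float64(11.0), np.float64(85.0))
+y face bottom edge, offset along f -0.019 ([-4.0], np.float64(8.0), np.float64(104.0))
+y face bottom edge, offset along f 0 ([3.5], np.float64(6.0), np.float64(101.0))
+y face bottom edge, offset along f 0.019 ([-1.0], np.float64(16.0), np.float64(103.0))
```

```bash
cat >> h.py <<'E'
def fz(n=12):
    F=[]
    for _ in range(n): bot.hold(.02); F.append(bot.current_contact_force())
    return np.mean(F,0).round(2)
E
python3 - <<'E'
from h import *
r=rotz(np.deg2rad(-6.4)+np.pi/2).as_rotvec()
b=fz(25); print("base",b)
for z in(.097,.095,.093,.091,.089,.087):
    bot.line_to([.5358,.0940,z],r,.04); F=fz(); P=bot.current_ee_pos(); print(z,np.round(P,4),(F-b).round(2),round(bot.current_clock(),2))
    if F[2]-b[2]>3.6: break
E
```

```text
base [-0.02 -0.01 -1.98]
0.097 [0.5359 0.094  0.0971] [ 0.24 -0.07  0.36] 22.61
0.095 [0.5358 0.094  0.095 ] [ 0.1  -0.05  0.05] 23.06
0.093 [0.5359 0.094  0.0931] [ 0.31 -0.04  0.76] 23.51
0.091 [0.536  0.094  0.0911] [0.27 0.19 1.42] 23.96
0.089 [0.536  0.094  0.0891] [0.7  0.35 2.3 ] 24.41
0.087 [0.5359 0.094  0.0871] [ 0.31 -0.15  3.19] 24.86
```

```bash
python3 - <<'E'
from h import *
F=fz(40); print(F+[0,0,1.98],bot.current_opening()*92,np.round(bot.current_ft_torque(),3),Ro.from_rotvec(bot.current_tool_rot()).as_matrix()[:,2].round(4),bot.current_clock())
fr=[cam("scene") for _ in range(8)]; s=fr[0]; im=np.mean([f["pixels"].astype(float) for f in fr],0)
g=(255*np.clip(im/140,0,1)**.5).astype(np.uint8)
A=cv2.resize(g[190:235,262:312],None,fx=8,fy=8,interpolation=cv2.INTER_CUBIC)
B=cv2.resize(s["pixels"][60:285,120:345],None,fx=1.6,fy=1.6,interpolation=cv2.INTER_CUBIC)
cv2.imwrite("pics/z7.png",np.hstack([A,B[:360]]))
E
```

```text
[ 0.76 -0.04  3.51] 27.99217049531314 [-0.033 -0.169 -0.026] [ 2.e-04  0.e+00 -1.e+00] 25.525
```

View pics/z7.png

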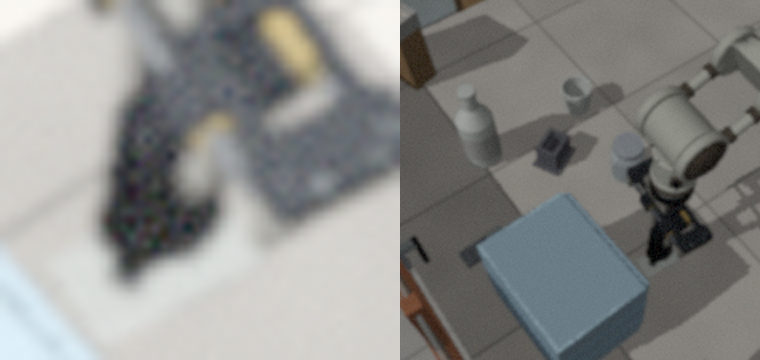

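```bash
python3 -c "
from h import *
print(fz(20),bot.current_clock()); bot.job_done()"
```

```text
[0.96 0.01 1.71] 26.2583
the job is handed in; nothing more can be done
```

I handed the job in at about 26 s, with the door shut and the meter held in the gripper with its pins on the pad's dots. No verdict was reported.

- **Door:** I pushed it shut with closed fingers, 170 mm from the hinge. It passed the catch and met a firm stop at 15 N. The catch peak I read was only about 1.3 N against the roughly 4 N stated. A later picture showed the door flush along the whole front.
- **Meter on the pad:** I lifted it from the dock with a 30 N grip, the fingers closing to 28 mm as expected. The two cameras agreed on the middle of the dots to about 1 mm. In my last close look above the pad, the housing's lower edges were within about 4 mm of where I expected.
- **Pressing:** The foot first touched at a TCP height of about 0.094 m, and I stopped at 0.087 m, so it is about 7 mm in. The push read 3.5–3.7 N, close to the 3.5 N for half in. The tool is vertical.
- **Less sure:**
    - In the final picture one pin shows on its dot, but the housing hides the other. I inferred that one from the position and yaw.
    - A sideways force of 0.8–1.0 N along x remained at the pins.
    - The other things on the ledge that show in the last view look undisturbed. I didn't measure them, and the pot and peg tray were outside that view.

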